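Open the child-safe plant-feed drawer

TASK

Open the drawer of the green plant-feed box: slide its green guard along the top edge as far as it goes, so that the finger hole comes over the hidden recess, then reach down through the hole and press the yellow catch fully down, which makes the drawer come out. Leave the guard there and the drawer out, and do not move the guard of the orange box.

Things in the scene. Friction and masses are not known exactly. Their poses are not given: they have to be found in the camera images.
- green_hole (a point): Centre of the green guard's finger hole, at its top face, 116.5 mm up. The guard, a plate 16 mm thick, lies on a grey deck along the box edge nearest the robot. Hole: 50 (x) x 52 mm (y), right through to the deck, walls 10 (x), 16 mm (y). y = slide direction, to the ribbed end and aluminium stop, about robot's left; x = away from robot. Slides 55-80 mm to the stop; 2 N; stays. Moves with guard.
- green_catch_top (a point): Centre of the top of the green box's yellow catch, a 46 mm square pad in a 58 mm square recess in the deck. Its top rests 12 mm below the deck, 88 mm above the bench, hidden by the guard until the guard is at its stop: then the hole is centred over it. It goes straight down 12 mm against about 3 N to a firm stop and stays down; the point moves with it.
- green_drawer (a joint): How far the green-fronted drawer has come out towards the robot, in m: 0 shut (flush, no handle), 0.036 fully out. A linkage moves it out 3 mm per mm that the catch goes down; it stays out. Box: black with grey deck, fixed to the bench, 140 deep, 260 wide, 100 mm high, turned up to 0.3 rad; nothing on it is higher than the guard.
- orange_hole (a point): Centre of the orange guard's finger hole, at its top face: a second box of the same build with orange guard and drawer front, not to be operated. The boxes stand side by side, either one on the left, at least 20 mm apart. Two terracotta pots and a black seed tray, up to 95 mm high, stand behind them, away from the robot.

How it is judged:
By the outcome, as a careful person would: the job done as asked, in the order asked, and still so for the second after the job is handed in, with the robot touching nothing.
It also fails if it takes over 32 s, if anything falls off the work surface, if the arm or the gripper's body presses on something with over 40 N, if the wrist force passes 120 N, or if a joint passes its speed limit or range.

ROBOT

A 7-joint arm with a two-finger parallel gripper is mounted at the origin on the work surface. World frame = base frame: x ahead of the robot, y to its left, z up, the work surface at z = 0. Lengths are in m, angles in rad, forces in N, time in s.
With the tool pointing down it reaches from about 0.4 to 0.85 m from the base axis. Payload 4.5 kg.
Tool frame: the origin (TCP) lies midway between the tips of the shut fingers; the grasp point (between the pads) lies 19 mm behind it (tcp_to_grasp is the distance from the TCP to the grasp point, in m); z points along the fingers, y is the line along which they close (so a half turn about z gives the same grasp; the last joint's range is limited). The gripper opens to 88 mm and grips with 3 to 60 N. Pads are 18 mm wide; open, the fingers measure 123 mm over their backs; the gripper's body (75 mm by 187 mm) begins 45 mm behind the grasp point.
Start: joints at [-1.078, 0.689, -0.195, 1.565, 0.157, 0.902, -0.215], TCP at [0.277, 0.56, 0.239] pointing down, gripper open.
Joint ranges: [-3.01, 3.01], [-0.46, 2.08], [-1.47, 1.51], [0.13, 2.56], [-1, 4.14], [0.04, 2.09], [-2.66, 2.66]. Speed limits (rad/s): [2.57, 2.57, 3.14, 3.14, 3.14, 3.14, 3.14].

INTERFACE

Orientations are given as a unit quaternion [w, x, y, z].
In Python, from plant import * gives the robot as it stands.
- The arm moves only by the shell command python3 -m handwheel 'ROWS' [OPENING]. ROWS is JSON, one flat list of numbers, 6 for each row, row after row: the shift along the tool's x, y, z in cm, then the turn, a rotation vector about the tool's x, y, z in units of 5 degrees (1.0 is 5 degrees). In form: [dx, dy, dz, wx, wy, wz, dx, dy, dz, wx, wy, wz, ...]. A call has 1 to 10 rows; each row shifts and turns the commanded pose from where the row before left it, along the tool's axes as they then stand; what a row does not reach is not made up. A row lasts 1/12 s, in which the tool goes at most 41.7 mm and 7.16 degrees, less where a joint would pass 70% of its speed; a pose out of reach is approached as far as the arm can. A call is refused whole if a number of a shift passes 4.17 or a number of a turn 1, either way. A call with a gripper value outside its range is refused whole. OPENING is the opening, from 0 (shut) to 1 (fully open), set as the call begins (- or left out, the last holds). The fingers move at their own pace and stop on an object; the grip force is fixed at half the most. Time passes only in rows, so rows that do not move let the fingers close. It gives the time, the measured TCP pose, the force, the opening and the grip force at its end, in the units of the state.
- sense(): the state, without advancing time (a new reading comes with each control period).
- get_image(name): name is "scene" or "top" or "wrist"; returns the picture (384x512x3 uint8, red, green, blue); there is no depth.
- get_calibration(name): a dict with "fovy" (degrees; the focal length in pixels is half the picture's height over the tangent of half this angle, whatever the lens; pixels are square), "cx", "cy" (the principal point, pixels), "R" (3x3) and "t" (3): a world point X has camera coordinates R X + t. Camera axes: x right, y down, z forward; pixel columns grow to the right and rows downward; lengths in m; the calibration is good to about 2 mm. A picture is of the moment at which its call begins: read the wrist's pose just before it. get_calibration takes no time and is no camera call; for the wrist camera it gives the pose at the moment of the call.
- sign_off(): hands the job in; it is judged then, once.
The state is a dict: "clock": time; "q": joint angles; "qvel": joint speeds; "joint_torque": joint torques, N m; "tool_pos": TCP position; "eef_rot": TCP orientation; "contact_force": force on the tool from outside, world axes, zero at the start; "moment": the same for the moment, N m; "width": finger opening in m; "finger_force": force on a finger pad.
Only numpy, scipy, OpenCV 4.12 (cv2) and the standard library are available. Lean on these libraries where they do the work, as an engineer would, in place of code of your own. Each camera call takes 0.05 s, during which the arm holds its last target. There are 200 camera calls.

## Working session

There is one attempt and no reset: what is moved stays moved. The work goes in short steps, Python scripts to look and compute and a shell command to move; the robot and the scene stay as the last step left them, time stands still between calls to the robot, and variables do not carry over. Pictures are saved under pics/ and viewed, at most 10 in all, crops included, and the job is handed in when it is done.

```bash
mkdir -p pics
python3 - <<'E'
from plant import *
import cv2, numpy as np
s=sense(); print({k:np.round(s[k],3).tolist() for k in ('clock','tool_pos','eef_rot','contact_force','width')})
for n in ('scene','top'):
    im=get_image(n); cv2.imwrite(f'pics/{n}0.png',im[:,:,::-1]); c=get_calibration(n); print(n,c)
a=cv2.imread('pics/scene0.png');b=cv2.imread('pics/top0.png')
cv2.imwrite('pics/both.png',cv2.resize(np.vstack([a,b]),None,fx=.78,fy=.78))
E
```

```text
{'clock': 0.0, 'tool_pos': [0.277, 0.56, 0.238], 'eef_rot': [-0.0, 0.227, 0.974, -0.001], 'contact_force': [0.641, -0.421, -1.113], 'width': 0.088}
scene {'fovy': 57.535094470910266, 'cx': 254.0756146932425, 'cy': 185.83686961854957, 'R': array([[-0.35619883,  0.93440516,  0.00306456],
       [ 0.73967823,  0.28396916, -0.61011281],
       [-0.57096279, -0.21505468, -0.79230863]]), 't': array([ 0.24284383, -0.32461019,  1.06684741])}
top {'fovy': 47.41896875349151, 'cx': 256.9796217566048, 'cy': 187.60671989651874, 'R': array([[-0.00536217, -0.99998037, -0.00324113],
       [-0.99895525,  0.00550371, -0.04536658],
       [ 0.04538352,  0.00299448, -0.99896515]]), 't': array([-0.01224381,  0.5326984 ,  0.8893906 ])}
```

View pics/top0.png

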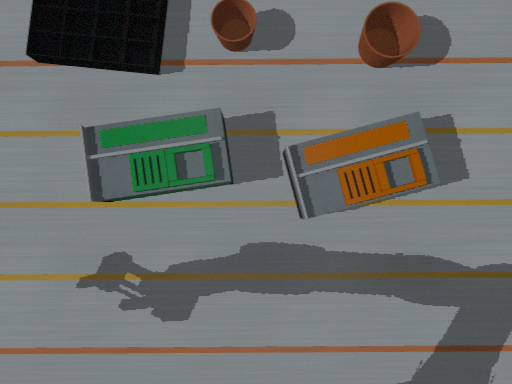

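View pics/scene0.png

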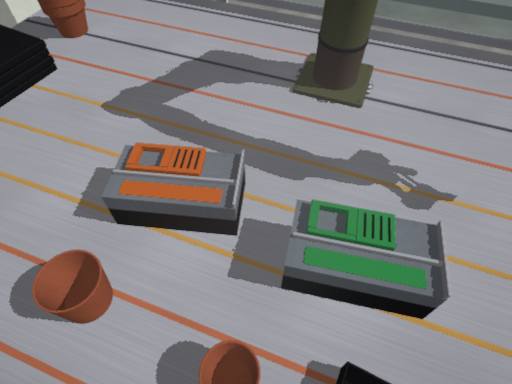

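The top view shows the green box on the left, its guard at about (130-214, 145-190), the hole at (189,166), and the ribbed end and stop to the left. The orange box is on the right, and the arm is clear of both. Next I'll measure the hole and slide axis in both views.

```bash
cat > h.py <<'E'
import cv2, numpy as np
from plant import *
def ray(n,uv,z,c=None):
    c=c or get_calibration(n); f=192/np.tan(np.radians(c['fovy']/2)); R,t=np.array(c['R']),np.array(c['t'])
    uv=np.atleast_2d(uv).astype(float)
    d=np.c_[(uv[:,0]-c['cx'])/f,(uv[:,1]-c['cy'])/f,np.ones(len(uv))]@R; o=-R.T@t
    return o+d*((z-o[2])/d[:,2])[:,None]
def guard(n,im_bgr):
    hsv=cv2.cvtColor(im_bgr,cv2.COLOR_BGR2HSV); m=cv2.inRange(hsv,(45,90,40),(85,255,255))
    cs,h=cv2.findContours(m,cv2.RETR_CCOMP,cv2.CHAIN_APPROX_NONE)
    best=max((i for i in range(len(cs)) if h[0][i][3]>=0),key=lambda i:cv2.contourArea(cs[i]))
    return cs[best][:,0],cs[h[0][best][3]][:,0]
def rect(P):
    c,s,a=cv2.minAreaRect((P[:,:2]*1000).astype(np.float32)); b=cv2.boxPoints((c,s,a))
    e=b[1]-b[0],b[2]-b[1]; e=max(e,key=np.linalg.norm); ang=np.arctan2(e[1],e[0]); ang=(ang)%np.pi
    return np.round(c,1),np.round(s,1),ang
E
python3 - <<'E'
from h import *
for n in ('top','scene'):
    hole,out=guard(n,cv2.imread(f'pics/{n}0.png'))
    print(n,'outer@116.5',rect(ray(n,out,.1165)))
    for z in (.1165,.1005): print(' hole',z,rect(ray(n,hole,z)), cv2.minAreaRect(hole))
from scipy.spatial.transform import Rotation as Ro
w,x,y,z=sense()['eef_rot']; print(np.round(Ro.from_quat([x,y,z,w]).as_matrix(),3).tolist())
# box outline in top: grey/black extents near the green box, stop
E
```

```text
top outer@116.5 (array([566.4, 140.8]), array([ 71.2, 152.2]), np.float32(1.7106936))
 hole 0.1165 (array([570.7, 107.2]), array([51.9, 52.9]), np.float32(1.7224731)) ((189.74276733398438, 164.57803344726562), (28.282636642456055, 28.96689796447754), 81.25383758544922)
 hole 0.1005 (array([572.3, 109.7]), array([53. , 53.9]), np.float32(1.7224723)) ((189.74276733398438, 164.57803344726562), (28.282636642456055, 28.96689796447754), 81.25383758544922)
scene outer@116.5 (array([571.3, 141. ]), array([ 74.1, 150.9]), np.float32(1.7115448))
 hole 0.1165 (array([577.5, 107.3]), array([45.8, 53.8]), np.float32(1.7093908)) ((331.884033203125, 220.8880157470703), (31.752168655395508, 21.466257095336914), 10.304845809936523)
 hole 0.1005 (array([566.7, 107.7]), array([47.2, 55.5]), np.float32(1.7093899)) ((331.884033203125, 220.8880157470703), (31.752168655395508, 21.466257095336914), 10.304845809936523)
[[-0.897, 0.443, -0.001], [0.443, 0.897, -0.002], [-0.0, -0.002, -1.0]]
```

```bash
python3 -m handwheel '[-2.9,-1.72,0,0,0,0, -2.9,-1.72,0,0,0,0, -2.9,-1.72,0,0,0,0, -2.9,-1.72,0,0,0,0, -2.9,-1.72,0,0,0,0, -2.9,-1.72,0,0,0,0, -2.9,-1.72,0,0,0,0, -2.9,-1.72,0,0,0,0]' 0
python3 -m handwheel '[-2.9,-1.72,0,0,0,0, -2.9,-1.72,0,0,0,0, -2.9,-1.72,0,0,0,0, -2.9,-1.72,0,0,0,0, -2.9,-1.72,0,0,0,0, -2.9,-1.72,0,0,0,0, -2.9,-1.72,0,0,0,0, -2.9,-1.72,0,0,0,0]' 0
python3 -m handwheel '[0,0,0,0,0,-0.98, 0,0,0,0,0,-0.98, 0,0,0,0,0,-0.98, 0,0,0,0,0,-0.98, 0,0,0,0,0,-0.98, 0,0,0,0,0,-0.98, 0,0,0,0,0,-0.98, 0,0,0,0,0,0, 0,0,0,0,0,0]'
cat >> h.py <<'E'
from scipy.spatial.transform import Rotation as Ro
def pose():
    s=sense(); w,x,y,z=s['eef_rot']; return np.array(s['tool_pos']),Ro.from_quat([x,y,z,w]).as_matrix(),s
def go(P,ang=None):
    p,R,s=pose(); print('clock',round(s['clock'],2),'tcp',np.round(p*1000,1),'F',np.round(s['contact_force'],1),'shift cm',np.round(R.T@(np.array(P)-p)*100,2),'y-angle',np.degrees(np.arctan2(R[1,1],R[0,1])).round(2),'tilt z',np.round(R[:,2],3))
E
python3 - <<'E'
from h import *
go([.5715,.1075,.14])
im=get_image('wrist'); cv2.imwrite('pics/w1.png',im[:,:,::-1])
E
```

```text
clock: 0.77
tool_pos: [0.4243, 0.3326, 0.2385]
eef_rot: [-0.0, 0.227, 0.974, -0.0]
contact_force: [-0.2, 0.4, -1.0]
width: 0.0364
finger_force: 0.0
clock: 1.43
tool_pos: [0.5713, 0.1065, 0.2384]
eef_rot: [-0.0, 0.227, 0.974, -0.0]
contact_force: [1.4, -0.5, 0.4]
width: 0.0003
finger_force: 0.0
clock: 2.18
tool_pos: [0.5707, 0.108, 0.2383]
eef_rot: [-0.0, -0.069, 0.998, 0.0]
contact_force: [-0.3, 0.8, 0.8]
width: 0.0004
finger_force: 0.0
clock 2.18 tcp [570.7 108.  238.3] F [-0.3  0.8  0.8] shift cm [-0.08 -0.06  9.83] y-angle 97.87 tilt z [-0.001  0.    -1.   ]
```

View pics/w1.png

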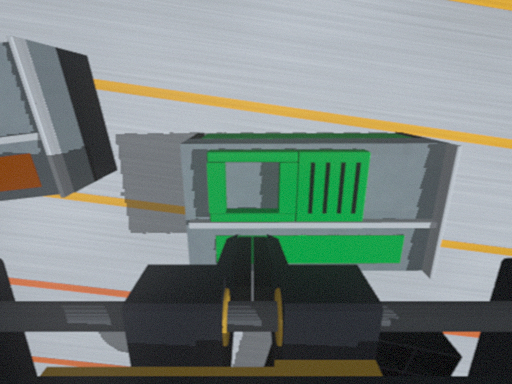

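The wrist view shows the hole at about (225-280, 163-212), with the ribs to its right and the stop at about column 440. The shut fingertips are at about (252, 240). I'll measure the hole again from this view.

Run:
```python
from h import *
n='wrist'; hole,out=guard(n,cv2.imread('pics/w1.png'))
print('outer',rect(ray(n,out,.1165)))
for z in (.1165,.1005): print(' hole',z,rect(ray(n,hole,z)))
print('camera',-get_calibration(n)['R'].T@get_calibration(n)['t'])
```

```text
outer (array([564.1, 140.5]), array([ 70.9, 151.3]), np.float32(1.7097167))
 hole 0.1165 (array([567.9, 107.6]), array([47.2, 51.2]), np.float32(1.7096953))
 hole 0.1005 (array([572.6, 108.3]), array([50. , 54.2]), np.float32(1.7096946))
camera [0.49019988 0.09713788 0.38434752]
```

```bash
python3 -m handwheel '[0,0,3,0,0,0, 0,0,3,0,0,0, 0,0,3,0,0,0, 0,0,1.5,0,0,0, 0,0,0.7,0,0,0, 0,0,0.7,0,0,0, 0,0,0.7,0,0,0, 0,0,0.4,0,0,0, 0,0,0,0,0,0]'
python3 - <<'E'
from h import *
go([.5707,.108,.1075])
im=get_image('wrist'); cv2.imwrite('pics/w2.png',im[:,:,::-1])
E
```

```text
clock: 2.98
tool_pos: [0.571, 0.1082, 0.1086]
eef_rot: [0.0, -0.07, 0.998, -0.0]
contact_force: [-0.2, -0.4, 0.3]
width: 0.0005
finger_force: 0.0
clock 2.98 tcp [571.  108.2 108.6] F [-0.2 -0.4  0.3] shift cm [ 0.03 -0.02  0.11] y-angle 98.0 tilt z [ 0. -0. -1.]
```

View pics/w2.png

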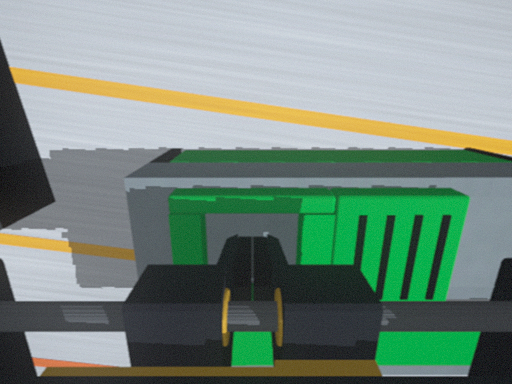

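The fingers (column 252) are inside the hole (columns 205-300) with no contact. I'll lower them a little and slide the guard.

```bash
python3 -m handwheel '[0,0,0.3,0,0,0, 0,0.5,0,0,0,0, 0,0.6,0,0,0,0, 0,0.6,0,0,0,0, 0,0.6,0,0,0,0, 0,0.6,0,0,0,0, 0,0.6,0,0,0,0, 0,0.6,0,0,0,0, 0,0.6,0,0,0,0]'
python3 - <<'E'
from h import *
go([.5707,.108,.1055])
E
```

```text
clock: 3.78
tool_pos: [0.5645, 0.1554, 0.1059]
eef_rot: [0.0, -0.07, 0.998, 0.0]
contact_force: [1.1, -1.7, 1.8]
width: 0.0004
finger_force: 1.0
clock 3.78 tcp [564.5 155.4 105.9] F [ 1.1 -1.7  1.8] shift cm [ 0.04 -4.78  0.04] y-angle 98.02 tilt z [ 0.  0. -1.]
```

Moving freely at about 2 N. I'll continue in short steps until the stop.

```bash
python3 -m handwheel '[0,0.4,0,0,0,0, 0,0.3,0,0,0,0, 0,0.3,0,0,0,0, 0,0.3,0,0,0,0]'
python3 -m handwheel '[0,0.3,0,0,0,0, 0,0.3,0,0,0,0]'
python3 -m handwheel '[0,0.2,0,0,0,0, 0,0.2,0,0,0,0]'
```

```text
clock: 4.12
tool_pos: [0.5626, 0.1677, 0.1057]
eef_rot: [0.0, -0.07, 0.998, -0.0]
contact_force: [0.5, -1.1, 1.4]
width: 0.0004
finger_force: 0.9
clock: 4.28
tool_pos: [0.5618, 0.1736, 0.1057]
eef_rot: [0.0, -0.07, 0.998, -0.0]
contact_force: [0.7, -2.0, 0.9]
width: 0.0001
finger_force: 0.9
clock: 4.45
tool_pos: [0.5612, 0.1777, 0.1057]
eef_rot: [0.0, -0.07, 0.998, 0.0]
contact_force: [0.5, -1.5, 1.4]
width: 0.0002
finger_force: 0.9
```

```bash
python3 -m handwheel '[0,0.2,0,0,0,0, 0,0.2,0,0,0,0]'
python3 -m handwheel '[0,0.2,0,0,0,0, 0,0.2,0,0,0,0]'
```

```text
clock: 4.62
tool_pos: [0.5606, 0.1815, 0.1057]
eef_rot: [0.0, -0.07, 0.998, 0.0]
contact_force: [0.7, -2.0, 0.8]
width: 0.0009
finger_force: 0.9
clock: 4.78
tool_pos: [0.5601, 0.1856, 0.1057]
eef_rot: [0.0, -0.07, 0.998, 0.0]
contact_force: [0.8, -1.3, 2.0]
width: 0.0007
finger_force: 0.9
```

Run:
```python
from h import *
for n in ('top','scene'):
    im=get_image(n); cv2.imwrite(f'pics/{n}1.png',im[:,:,::-1])
a=cv2.imread('pics/top1.png')[90:220,70:250]
b=cv2.imread('pics/scene1.png')[180:330,270:460]
cv2.imwrite('pics/c1.png',np.vstack([cv2.resize(a,(380,270)),cv2.resize(b,(380,300))]))
```

```text
(no output)
```

View pics/c1.png

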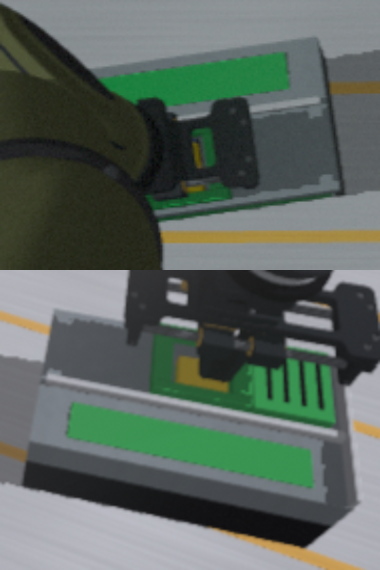

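The guard has nearly reached the stop at its right in the lower crop, and the yellow catch shows in the hole at about (205, 375). I'll keep sliding.

```bash
python3 -m handwheel '[0,0.2,0,0,0,0, 0,0.2,0,0,0,0]'
python3 -m handwheel '[0,0.2,0,0,0,0, 0,0.2,0,0,0,0]'
```

```text
clock: 5.05
tool_pos: [0.5593, 0.1891, 0.1056]
eef_rot: [-0.0, -0.07, 0.998, -0.0]
contact_force: [0.2, -1.9, 0.0]
width: 0.0005
finger_force: 0.9
clock: 5.22
tool_pos: [0.5588, 0.1934, 0.1056]
eef_rot: [-0.0, -0.07, 0.998, -0.0]
contact_force: [1.0, -1.9, 1.3]
width: 0.0005
finger_force: 0.8
```

```bash
python3 -m handwheel '[0,0.2,0,0,0,0, 0,0.1,0,0,0,0]'
python3 -m handwheel '[0,0.2,0,0,0,0, 0,0.1,0,0,0,0]'
```

```text
clock: 5.38
tool_pos: [0.5585, 0.1946, 0.1056]
eef_rot: [-0.0, -0.069, 0.998, -0.001]
contact_force: [1.0, -5.9, 3.1]
width: 0.0004
finger_force: 3.1
clock: 5.55
tool_pos: [0.5585, 0.1947, 0.1056]
eef_rot: [-0.001, -0.069, 0.998, -0.004]
contact_force: [0.8, -10.5, 3.9]
width: 0.0001
finger_force: 5.4
```

Stop reached: 10 N and no more motion. I'll back off, raise the tool and measure the hole.

```bash
python3 -m handwheel '[0,-0.5,0,0,0,0, 0,-0.5,0,0,0,0, 0,0,0,0,0,0]'
python3 -m handwheel '[0,0,-2,0,0,0, 0,0,-3,0,0,0, 0,0,-4,0,0,0, 0,0,-4,0,0,0, 0,0,0,0,0,0, 0,0,0,0,0,0]'
python3 - <<'E'
from h import *
go([.56,.186,.1055])
im=get_image('wrist'); cv2.imwrite('pics/w3.png',im[:,:,::-1]); b=im[:,:,::-1].copy()
n='wrist'; hole,out=guard(n,b)
o=rect(ray(n,out,.1165)); print('outer',o); c=np.array(o[0]); u=np.array([np.cos(o[2]),np.sin(o[2])])
print('hole from outer', c-u*33.5)
for z in (.1165,.1005): print(' hole',z,rect(ray(n,hole,z)))
y=cv2.inRange(cv2.cvtColor(b,cv2.COLOR_BGR2HSV),(18,90,60),(35,255,255))
cm=np.zeros_like(y); cv2.drawContours(cm,[hole.reshape(-1,1,2)],-1,255,-1)
ys=np.argwhere((y&cm)>0)[:,::-1]; print('catch@88',len(ys),rect(ray(n,ys,.088)))
E
```

```text
clock: 5.8
tool_pos: [0.5594, 0.1889, 0.1056]
eef_rot: [-0.0, -0.07, 0.998, 0.0]
contact_force: [-0.5, 0.3, -0.5]
width: 0.0005
finger_force: 0.0
clock: 6.3
tool_pos: [0.5606, 0.1911, 0.2382]
eef_rot: [0.003, -0.07, 0.998, 0.002]
contact_force: [-0.0, 0.5, -0.5]
width: 0.0006
finger_force: 0.0
clock 6.3 tcp [560.6 191.1 238.2] F [-0.   0.5 -0.5] shift cm [ 0.2  -0.53 13.26] y-angle 98.06 tilt z [ 0.005  0.003 -1.   ]
outer (array([551.4, 214. ]), array([ 70. , 150.1]), np.float32(1.712537))
hole from outer [556.13243093 180.83595276]
 hole 0.1165 (array([554.7, 182. ]), array([45.6, 50.7]), np.float32(1.7125629))
 hole 0.1005 (array([559.3, 182.2]), array([48.3, 53.7]), np.float32(1.7125616))
catch@88 1710 (array([559.4, 181.7]), array([41.8, 44.2]), np.float32(1.7264787))
```

View pics/w3.png

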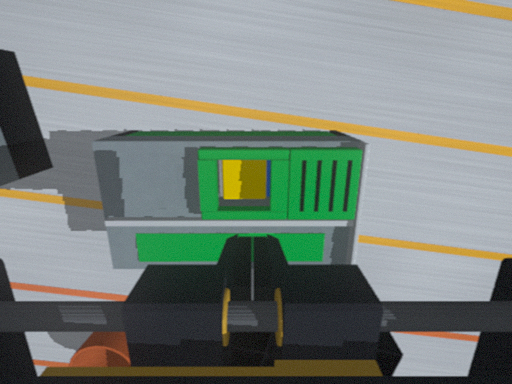

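The guard is against the stop (column 360), and the yellow catch is centred in the hole at about (245, 180). Now I'll centre the tool.

```bash
python3 -m handwheel '[0.2,-0.4,1.5,0,0,0, 0,-0.4,2,0,0,0, 0,-0.1,2,0,0,0, 0,0,2,0,0,0, 0,0,1.5,0,0,0, 0,0,0.5,0,0,0, 0,0,0,0,0,0]'
python3 -c "
from h import *
go([.5593,.182,.0755])"
```

```text
clock: 6.93
tool_pos: [0.5568, 0.1798, 0.1381]
eef_rot: [-0.003, -0.07, 0.998, -0.001]
contact_force: [0.5, 0.7, -0.3]
width: 0.0005
finger_force: 0.0
clock 6.93 tcp [556.8 179.8 138.1] F [ 0.5  0.7 -0.3] shift cm [-0.31  0.19  6.26] y-angle 98.06 tilt z [-0.005 -0.002 -1.   ]
```

```bash
python3 -m handwheel '[-0.1,0.1,0,0,0,0, 0,0,0,0,0,0, 0,0,0,0,0,0]'
python3 -c "
from h import *
go([.5593,.182,.0755])"
```

```text
clock: 7.18
tool_pos: [0.5602, 0.1818, 0.1416]
eef_rot: [0.001, -0.07, 0.998, 0.0]
contact_force: [-0.1, 0.1, -0.6]
width: 0.0003
finger_force: 0.0
clock 7.18 tcp [560.2 181.8 141.6] F [-0.1  0.1 -0.6] shift cm [0.1  0.03 6.6 ] y-angle 98.02 tilt z [ 0.002  0.001 -1.   ]
```

Centred. I'll lower into the hole and then press.

```bash
python3 -m handwheel '[0.1,0,1,0,0,0, 0,0,1,0,0,0, 0,0,1,0,0,0, 0,0,0.8,0,0,0, 0,0,0.6,0,0,0, 0,0,0.5,0,0,0, 0,0,0,0,0,0]'
python3 -m handwheel '[0,0,0.4,0,0,0, 0,0,0.4,0,0,0, 0,0,0.3,0,0,0, 0,0,0.3,0,0,0, 0,0,0,0,0,0]'
python3 -c "
from h import *
go([.5593,.182,.0755])"
```

```text
clock: 7.77
tool_pos: [0.558, 0.1809, 0.0904]
eef_rot: [-0.001, -0.07, 0.998, -0.0]
contact_force: [-0.3, -0.5, 0.4]
width: 0.0007
finger_force: 0.0
clock: 8.18
tool_pos: [0.5584, 0.1811, 0.0772]
eef_rot: [-0.0, -0.07, 0.998, -0.0]
contact_force: [-0.2, -0.6, 0.6]
width: 0.0004
finger_force: 0.0
clock 8.18 tcp [558.4 181.1  77.2] F [-0.2 -0.6  0.6] shift cm [-0.1   0.08  0.17] y-angle 98.01 tilt z [-0.001 -0.    -1.   ]
```

```bash
python3 -m handwheel '[0,0,0.2,0,0,0, 0,0,0,0,0,0]'
python3 -m handwheel '[0,0,0.2,0,0,0, 0,0,0,0,0,0]'
python3 -m handwheel '[0,0,0.2,0,0,0, 0,0,0,0,0,0]'
```

```text
clock: 8.35
tool_pos: [0.5586, 0.1811, 0.0765]
eef_rot: [0.0, -0.07, 0.998, -0.0]
contact_force: [-1.8, -0.5, 6.7]
width: 0.0004
finger_force: 3.8
clock: 8.52
tool_pos: [0.5586, 0.1811, 0.0763]
eef_rot: [0.001, -0.07, 0.998, -0.0]
contact_force: [-4.4, -2.1, 22.8]
width: 0.0004
finger_force: 11.2
clock: 8.68
tool_pos: [0.5587, 0.1811, 0.0762]
eef_rot: [0.001, -0.07, 0.998, -0.001]
contact_force: [-9.4, -4.1, 36.7]
width: 0.0005
finger_force: 18.7
```

The tool is on the firm stop at 76 mm. I'll retreat straight up and check.

```bash
python3 -m handwheel '[0,0,-0.6,0,0,0, 0,0,-0.8,0,0,0, 0,0,-1,0,0,0, 0,0,-1.5,0,0,0, 0,0,-2,0,0,0, 0,0,-3,0,0,0, 0,0,-4,0,0,0, 0,0,-4,0,0,0, 0,0,0,0,0,0, 0,0,0,0,0,0]'
python3 - <<'E'
from h import *
go([.5593,.182,.2])
for n in ('wrist','scene'): cv2.imwrite(f'pics/{n}4.png',get_image(n)[:,:,::-1])
b=cv2.imread('pics/wrist4.png'); n='wrist'; hole,out=guard(n,b)
print('outer',rect(ray(n,out,.1165)),'hole',rect(ray(n,hole,.1005)))
E
```

```text
clock: 9.52
tool_pos: [0.56, 0.1818, 0.2433]
eef_rot: [0.003, -0.07, 0.998, 0.001]
contact_force: [-0.5, -0.5, -0.8]
width: 0.0007
finger_force: 0.0
clock 9.52 tcp [560.  181.8 243.3] F [-0.5 -0.5 -0.8] shift cm [0.08 0.03 4.33] y-angle 97.99 tilt z [ 0.005  0.002 -1.   ]
outer (array([550.1, 213.4]), array([ 70. , 149.3]), np.float32(1.7120328)) hole (array([557.4, 181.5]), array([49. , 53.4]), np.float32(1.712282))
```

View pics/wrist4.png

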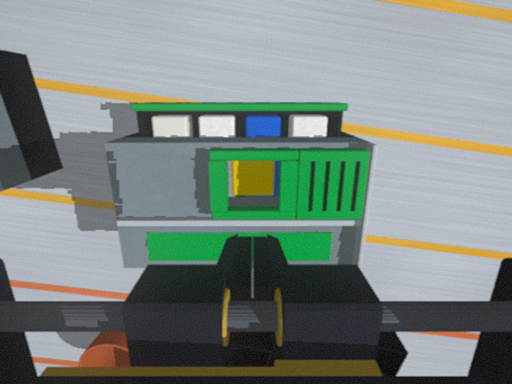

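The drawer is out: its green front is at row 106, with the contents visible behind it. The guard is at the stop, the catch is down, and the tool is clear of everything.

```bash
python3 -c "
from plant import *
print(sign_off())"
```

```text
the job is handed in; nothing more can be done
None
```

The green guard is at its stop, the yellow catch is pressed fully down, the drawer is out and the robot is touching nothing; I never touched the orange box, and I handed the job in at about 9.6 s.

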